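# Pull the bayonet strainer from the coolant filter

## Task

Take the strainer out of the blue coolant filter for cleaning: push its orange handle anticlockwise until it comes up against its stop, then lift the strainer straight up out of the housing, keeping it upright. Set it down gently, standing on its foot on the floor of the free half of the grey drip tray, and let go, leaving everything else on the table where it is.

Things in the scene. Friction and masses are not known exactly. Their poses are not given: they have to be found in the camera images.
- filter: the blue coolant filter housing, fixed: 94 mm across and 95 mm high on a 130 mm square base plate; origin under its centre, vertical axis; a pipe stub at its foot reaches 101 mm from the axis along its own +x. A bayonet collar hidden in its mouth has two lips that hold the strainer's lugs down, and two gaps; it is clocked differently each time, so the gaps' angle cannot be told from outside
- rim (a point): centre of the housing's open mouth, on its axis, 95 mm above the table. The strainer's cap lies on it
- strainer: the strainer, one rigid part of about 0.4 kg, 96 mm tall; origin under the centre of its foot, z up. From the foot: steel cartridge 49 mm across to 64 mm height (two hidden lugs at 45 to 53 mm, reaching 35 mm out along its own +x and -x), black cap disc 88 mm across at 64 to 72 mm, then the handle. Fitted, its foot is 64 mm below the rim, with 2 mm of play up and down
- handle (a point): centre of the top of the strainer's orange bar handle, 96 mm above its foot. The bar is 150 mm long along the strainer's x, 14 mm wide, 24 mm high. It turns anticlockwise 50 to 130 degrees to a firm stop. From there to 8 degrees short of it the lugs stand in the gaps and it lifts out (pressed on the stop it may bind: ease it back a touch); before, it is held down
- tray: the grey drip tray on the table, fixed, 160 mm (own x) by 220 mm (own y), 32 mm high, walls and floor 5 mm thick; origin under its centre. A brass bush stands in the half at its own +y; the half at -y is free
- bush: a loose brass bush, 36 mm across and 32 mm tall, standing in the tray; origin under its centre; to be left alone
- nest: a loose black cylinder 44 mm across and 59 mm tall with a steel top, standing on the table; origin under its centre; a bystander
- wrench: a steel open-ended wrench lying flat on the table, about 180 mm long, under 15 mm thick; a bystander
- brush: a hand brush lying on the table, about 200 mm long; a bystander
- oil: a yellow bottle 60 mm across and 150 mm tall with a red cap; origin under its centre; a bystander
- jar: a white jar 64 mm across and 70 mm tall with a black lid; origin under its centre; a bystander
- flange: a loose steel flange 70 mm across and 28 mm tall; origin under its centre; a bystander
Not all that is in view belongs to the job. What is shaped like the filter but green or pink is not meant. Leave any yellow look-alike of the strainer alone.

How it is judged:
On the way:
1. the strainer is lifted upright clear of the housing, its foot above the mouth (z of strainer in the frame of rim above 0.002 m and horizontal distance between strainer and rim below 0.06 m and angle between strainer's own z axis and vertical below 0.35 rad), for 0.05 s.
At the end, for the whole second after the job is handed in: the strainer stands upright (within 0.1 rad) and at rest with its foot on the tray's floor (foot 1 to 10 mm above the tray's underside), in the free half: within 70 mm of the tray's centre line along its own x, and between -100 and +20 mm along its own y (z of strainer in the frame of tray between 0.001 and 0.01 m and x of strainer in the frame of tray between -0.07 and 0.07 m and y of strainer in the frame of tray between -0.1 and 0.02 m and angle between strainer's own z axis and vertical below 0.1 rad and linear speed of strainer below 0.02 m/s and angular speed of strainer below 0.2 rad/s); the robot touches nothing.
It fails at once if the strainer is tipped by more than 0.6 rad (angle between strainer's own z axis and vertical above 0.6 rad).
It fails at once if the strainer hits or presses the tray with more than 80 N (dropped) (contact force between strainer and tray above 80 N).
It fails at once if the bush or another loose thing on the table is moved by more than 25 mm (distance of any of bush, nest, wrench, brush, oil, jar, flange from where it was at the start of the episode above 0.025 m).
It also fails if it takes over 64 s, if anything falls off the work surface, if the arm or the gripper's body presses on something with over 40 N, if the wrist force passes 120 N, or if a joint passes its speed limit or range.

## Robot

A 7-joint arm with a two-finger parallel gripper is mounted at the origin on the work surface. World frame = base frame: x ahead of the robot, y to its left, z up, the work surface at z = 0. Lengths are in m, angles in rad, forces in N, time in s.
With the tool pointing down it reaches from about 0.4 to 0.875 m from the base axis. Payload 19.3 kg.
Tool frame: the origin (TCP) lies at the very end of the fingers, on their centre line; the grasp point (between the pads) lies 19 mm behind it; z points along the fingers, y is the line along which they close (so a half turn about z gives the same grasp; the last joint's range is limited). The gripper opens to 85 mm and grips with 20 to 120 N. Pads are 22 mm wide; open, the fingers measure 114 mm over their backs; the gripper's body (76 mm by 85 mm) begins 54 mm behind the grasp point. The pads swing forward as they close: fully open they stand 13 mm farther back than shut.
Start: joints at [1.052, 0.521, -0.036, 1.599, 0.021, 1.021, -0.113], TCP at [0.271, -0.563, 0.231] pointing down, gripper open.
Joint ranges: [-2.91, 2.91], [-0.3, 2.13], [-1.5, 1.42], [0.17, 2.43], [-1.26, 4.41], [0.16, 1.93], [-2.52, 2.52]. Speed limits (rad/s): [1.89, 1.89, 2.39, 2.39, 3.01, 3.01, 3.01].

## Interface

Orientations are given as [roll, pitch, yaw] about the fixed x, y, z axes, in that order (R = Rz(yaw) Ry(pitch) Rx(roll)).
In Python, from workcell import observe, grab_frame, job_done gives the robot as it stands.
- The arm moves only by the tool move_arm, never from a script. Its argument "plan" is a list that holds one entry, the list of rows, each a list of 7 numbers: the shift along the tool's x, y, z each as a share of 0.02 m, from -1 to 1, then the turn, a rotation vector about the tool's x, y, z each as a share of 6 degrees, from -1 to 1, then the opening, from -1 (shut) to 1 (fully open). A call has exactly 10 rows; each row shifts and turns the commanded pose from where the row before left it, along the tool's axes as they then stand; what a row does not reach is not made up. A row lasts 1/10 s, in which the tool goes at most 50 mm and 8.59 degrees, less where a joint would pass 70% of its speed; a pose out of reach is approached as far as the arm can. A call with a number of a shift or a turn outside -1 to 1 is refused whole. A call with a gripper value outside its range is refused whole. The fingers move at their own pace and stop on an object; "grip_force" is the grip in N (left out, the last holds). Time passes only in rows, so rows that do not move let the fingers close, or fill a call up. It gives the time, the measured TCP pose, the force, the opening and the grip force at its end, in the units of the state.
- observe(): the state, without advancing time (a new reading comes with each control period).
- grab_frame(name): name is "scene" or "top" or "wrist"; returns a dict with "color" (384x512x3 uint8, red, green, blue), "intrinsics" (3x3 intrinsics, pixels), "position" and "orientation" of the camera in the world; the wrist camera has in their place "tool_from_camera" (4x4, takes a point from camera to tool coordinates, whose origin is the TCP and whose axes are the flange's). Camera axes: x right, y down, z forward; pixel columns grow to the right and rows downward; lengths in m; the calibration is good to about 2 mm. A picture is of the moment at which its call begins: read the wrist's pose just before it. There is no depth.
- job_done(): hands the job in; it is judged then, once.
The state is a dict: "clock": time; "qpos": joint angles; "qd": joint speeds; "joint_efforts": joint torques, N m; "position": TCP position; "tool_rot": TCP orientation; "force": force on the tool from outside, world axes, zero at the start; "moment": the same for the moment, N m; "grip_width": finger opening in m; "finger_force": force on a finger pad.
Only numpy, scipy, OpenCV 4.12 (cv2) and the standard library are available. Lean on these libraries where they do the work, as an engineer would, in place of code of your own. Each camera call takes 0.05 s, during which the arm holds its last target. There are 200 camera calls.

## Working session

There is one attempt and no reset: what is moved stays moved. The work goes in short steps, Python scripts to look and compute and a tool call to move; the robot and the scene stay as the last step left them, time stands still between calls to the robot, and variables do not carry over. Pictures are saved under pics/ and viewed, at most 10 in all, crops included, and the job is handed in when it is done.

Besides the shell and the picture viewer there is one more tool, called after "Request:" in YAML: its name, and indented under it one key for each argument. move_arm: Moves the arm, as the interface text tells. Shift numbers are shares of 0.02 m and turn numbers shares of 6 degrees, none past 1 either way. Its arguments: {"type":"object","properties":{"plan":{"type":"array"},"grip_force":{"type":"number"}},"required":["plan"]}

```bash
mkdir -p pics
python3 - <<'E'
from workcell import *
import cv2,numpy as np
s=observe()
for k in('clock','position','tool_rot','force','grip_width'):print(k,s[k])
for n in('scene','top'):
    f=grab_frame(n);cv2.imwrite(f'pics/{n}0.png',f['color'][:,:,::-1])
    print(n,f['intrinsics'],f['position'],f['orientation'])
f=grab_frame('wrist');print(f['tool_from_camera'])
E
```

```text
clock 0.0
position [ 0.27099106 -0.5628327   0.23072408]
tool_rot [-3.14047534e+00  9.12275349e-05  4.48738731e-01]
force [ 0.41671233 -0.48440369 -0.32340398]
grip_width 0.08515352534035404
scene [[400.38674344   0.         261.94739252]
 [  0.         400.38674344 189.41042852]
 [  0.           0.           1.        ]] [1.45018855 0.33587102 0.75490798] [-2.13409441  0.00992823  1.87728021]
top [[482.64904769   0.         251.54545942]
 [  0.         482.64904769 197.19549104]
 [  0.           0.           1.        ]] [0.29463652 0.02089369 1.68326306] [-3.00285461e+00 -1.94873217e-03 -1.55108505e+00]
[[-1.35674907e-03 -9.61850047e-01 -2.73573840e-01  7.08585510e-02]
 [ 9.99999072e-01 -1.27068354e-03 -4.91789666e-04  4.69332711e-04]
 [ 1.25402138e-04 -2.73574253e-01  9.61850878e-01 -1.41459321e-01]
 [ 0.00000000e+00  0.00000000e+00  0.00000000e+00  1.00000000e+00]]
```

View pics/scene0.png

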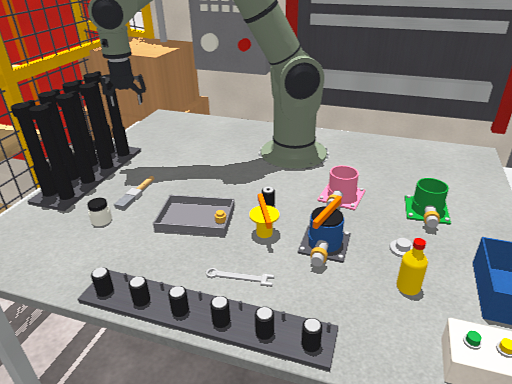

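View pics/top0.png

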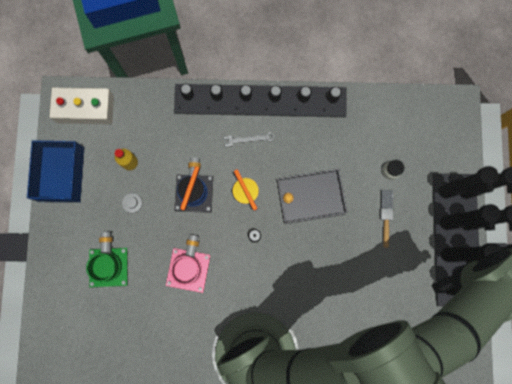

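The scene view shows the blue filter at (325,232) with an orange bar, the yellow look-alike at (264,220), and the tray at (195,215). In the top view the filter is at (194,192), its handle runs from (184,208) to (198,160), the look-alike is at (245,190), the tray at (311,196), and the bush at (289,198).

```bash
cat > h.py <<'E'
import cv2,numpy as np
from scipy.spatial.transform import Rotation as R
from workcell import *
def cam(n):
    s=observe();f=grab_frame(n);K=f['intrinsics']
    if n=='wrist':
        T=np.eye(4);T[:3,:3]=R.from_euler('xyz',s['tool_rot']).as_matrix();T[:3,3]=s['position'];T=T@f['tool_from_camera'];r,p=T[:3,:3],T[:3,3]
    else: r,p=R.from_euler('xyz',f['orientation']).as_matrix(),np.array(f['position'])
    return f['color'],np.array(K),r,p
def cast(c,px,z):
    _,K,r,p=c;px=np.atleast_2d(np.asarray(px,float))
    d=np.c_[px,np.ones(len(px))]@np.linalg.inv(K).T@r.T
    return p+d*((z-p[2])/d[:,2])[:,None]
def proj(c,P):
    _,K,r,p=c;q=(np.atleast_2d(P)-p)@r@K.T
    return q[:,:2]/q[:,2:]
def blobs(m,amin=40):
    n,l,st,ce=cv2.connectedComponentsWithStats(m.astype(np.uint8))
    return [(l==i,st[i],ce[i]) for i in range(1,n) if st[i,4]>=amin]
E
python3 - <<'E'
from h import *
c=cam('top');hsv=cv2.cvtColor(c[0],cv2.COLOR_RGB2HSV);H,S,V=cv2.split(hsv)
for m,st,ce in blobs((H>5)&(H<17)&(S>170)&(V>120),30):
    pts=np.argwhere(m)[:,::-1];r=cv2.minAreaRect(pts.astype(np.float32));b=cv2.boxPoints(r)
    w=cast(c,b,.127)[:,:2];e=[np.linalg.norm(w[1]-w[0]),np.linalg.norm(w[2]-w[1])]
    print('orange',st,np.round(cast(c,r[0],.127),4),np.round(e,3),'\n',np.round(w,3).tolist())
for m,st,ce in blobs((H>100)&(H<130)&(S>100)&(V<200),60):
    print('blue',st,ce,np.round(cast(c,ce,.05),3))
cr=lambda x0,x1,y0,y1:cv2.resize(c[0][y0:y1,x0:x1,::-1],None,fx=5,fy=5,interpolation=cv2.INTER_CUBIC)
a=cr(165,245,150,220);b=cr(270,350,160,230)
cv2.imwrite('pics/crop.png',np.hstack([a,b]))
E
```

```text
orange [181 166  18  44 216] [[0.5405 0.2254 0.127 ]] [0.151 0.017] 
 [[0.472, 0.256], [0.616, 0.211], [0.61, 0.195], [0.466, 0.24]]
orange [234 170  23  40 163] [[0.5359 0.0443 0.127 ]] [0.013 0.143] 
 [[0.596, 0.084], [0.602, 0.072], [0.476, 0.005], [0.47, 0.016]]
blue [  81    0   79   28 1493] [116.74748828   9.92498326] [[1.196 0.522 0.05 ]]
blue [  27  141   57   61 3093] [ 55.05043647 170.90462334] [[0.601 0.7   0.05 ]]
blue [188 181  19  26 147] [199.87755102 197.01360544] [[0.52  0.199 0.05 ]]
```

View pics/crop.png

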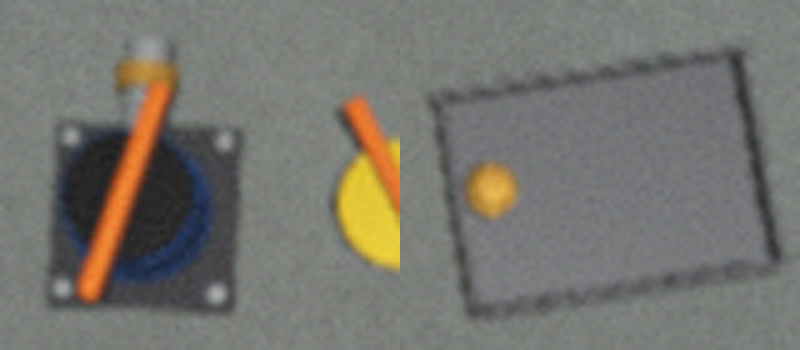

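The crop shows the filter's plate corners, the bar and the four rim corners of the tray, with the bush at the tray's left end (crop pixel 492,190).

Run:
```python
from h import *
c=cam('top')
pl=np.array([[58,125],[243,135],[232,310],[50,305]])/5+[165,150]
w=cast(c,pl,.008);print('plate',w.round(3)[:,:2].tolist(),w.mean(0).round(4),[round(np.linalg.norm(w[i]-w[i-1]),3) for i in range(4)])
t=(np.array([[432,100],[740,50],[778,265],[472,315]])-[400,0])/5+[270,160]
w=cast(c,t,.032);print('tray',w.round(3)[:,:2].tolist(),w.mean(0).round(4),[round(np.linalg.norm(w[i]-w[i-1]),3) for i in range(4)])
print('bush',cast(c,[270+92/5,160+190/5],.035).round(3))
print('yellow',cast(c,[245,190],.07).round(3),'nest',cast(c,[254,235],.059).round(3))
s=observe();R0=R.from_euler('xyz',s['tool_rot']).as_matrix()
print('goal shift in tool',(R0.T@(np.array([.5405,.2254,.23])-s['position'])).round(3),s['tool_rot'],s['qpos'])
```

```text
plate [[0.602, 0.288], [0.598, 0.157], [0.474, 0.161], [0.475, 0.288]] [0.5371 0.2237 0.008 ] [np.float64(0.128), np.float64(0.131), np.float64(0.124), np.float64(0.127)]
tray [[0.587, -0.063], [0.627, -0.277], [0.477, -0.302], [0.438, -0.092]] [ 0.5323 -0.1836  0.032 ] [np.float64(0.152), np.float64(0.218), np.float64(0.152), np.float64(0.214)]
bush [[ 0.525 -0.105  0.035]]
yellow [[0.544 0.045 0.07 ]] nest [[0.393 0.011 0.059]]
goal shift in tool [ 0.585 -0.593  0.001] [-3.14110367e+00  4.67841484e-05  4.48744400e-01] [ 1.05179045  0.52169104 -0.03630509  1.59969638  0.02121185  1.02108151
 -0.11283273]
```

Request:
move_arm:
  plan:
    - [[0.97,-0.98,0,0,0,0,1],[0.97,-0.98,0,0,0,0,1],[0.97,-0.98,0,0,0,0,1],[0.97,-0.98,0,0,0,0,1],[0.97,-0.98,0,0,0,0,1],[0.97,-0.98,0,0,0,0,1],[0.97,-0.98,0,0,0,0,1],[0.97,-0.98,0,0,0,0,1],[0.97,-0.98,0,0,0,0,1],[0.97,-0.98,0,0,0,0,1]]

```text
clock: 1.25
position: [0.3611, -0.3013, 0.2314]
tool_rot: [3.142, -0.0, 0.449]
force: [0.9, 0.6, 1.0]
grip_width: 0.0854
finger_force: 0.0
```

Request:
move_arm:
  plan:
    - [[0.97,-0.98,0,0,0,0,1],[0.97,-0.98,0,0,0,0,1],[0.97,-0.98,0,0,0,0,1],[0.97,-0.98,0,0,0,0,1],[0.97,-0.98,0,0,0,0,1],[0.97,-0.98,0,0,0,0,1],[0.97,-0.98,0,0,0,0,1],[0.97,-0.98,0,0,0,0,1],[0.97,-0.98,0,0,0,0,1],[0.97,-0.98,0,0,0,0,1]]

```text
clock: 2.25
position: [0.4509, -0.0405, 0.2314]
tool_rot: [3.141, -0.0, 0.449]
force: [0.7, -0.8, 0.1]
grip_width: 0.0857
finger_force: 0.0
```

Request:
move_arm:
  plan:
    - [[0.97,-0.98,0,0,0,0,1],[0.97,-0.98,0,0,0,0,1],[0.97,-0.98,0,0,0,0,1],[0.97,-0.98,0,0,0,0,1],[0.97,-0.98,0,0,0,0,1],[0.97,-0.98,0,0,0,0,1],[0.97,-0.98,0,0,0,0,1],[0.97,-0.98,0,0,0,0,1],[0.97,-0.98,0,0,0,0,1],[0.97,-0.98,0,0,0,0,1]]

```text
clock: 3.25
position: [0.5407, 0.2202, 0.2312]
tool_rot: [3.142, 0.0, 0.449]
force: [-0.3, -0.2, 0.5]
grip_width: 0.0851
finger_force: 0.0
```

Request:
move_arm:
  plan:
    - [[0,0,0,0,0,0.9,1],[0,0,0,0,0,0.9,1],[0,0,0,0,0,0.9,1],[0,0,0,0,0,0.9,1],[0,0,0,0,0,0.9,1],[0,0,0,0,0,0.9,1],[0,0,0,0,0,0.9,1],[0,0,0,0,0,0.9,1],[0,0,0,0,0,0,1],[0,0,0,0,0,0,1]]

```text
clock: 4.25
position: [0.5404, 0.2192, 0.2313]
tool_rot: [3.141, 0.0, -0.302]
force: [0.6, -0.1, -0.5]
grip_width: 0.0853
finger_force: 0.0
```

```bash
cat > see.py <<'E'
from h import *
import sys
z=float(sys.argv[1])
s=observe();print(s['clock'],s['position'].round(4),s['tool_rot'].round(4),s['qpos'].round(3),s['force'].round(1))
c=cam('wrist');hsv=cv2.cvtColor(c[0],cv2.COLOR_RGB2HSV);H,S,V=cv2.split(hsv)
m=((H>5)&(H<17)&(S>170)&(V>120))
for m,st,ce in blobs(m,500):
    r=cv2.minAreaRect(np.argwhere(m)[:,::-1].astype(np.float32));b=cv2.boxPoints(r);w=cast(c,b,z)[:,:2]
    e=[np.linalg.norm(w[1]-w[0]),np.linalg.norm(w[2]-w[1])];d=(w[1]-w[0]) if e[0]>e[1] else (w[2]-w[1])
    print(st,np.round(cast(c,r[0],z),4),np.round(e,3),'ang',np.degrees(np.arctan2(d[1],d[0])))
cv2.imwrite(sys.argv[2],c[0][:,:,::-1])
E
python3 see.py .127 pics/w1.png
```

```text
4.25 [0.5404 0.2192 0.2313] [ 3.1415  0.     -0.3022] [-0.364  0.459 -0.172  1.708  0.091  0.983 -2.442] [ 0.6 -0.1 -0.5]
[ 379   44  125  137 3013] [[0.5564 0.069  0.127 ]] [0.017 0.132] ang -152.15935151174642
[ 230   94   19  183 3035] [[0.5495 0.2253 0.127 ]] [0.013 0.146] ang 163.31799423159927
```

View pics/w1.png

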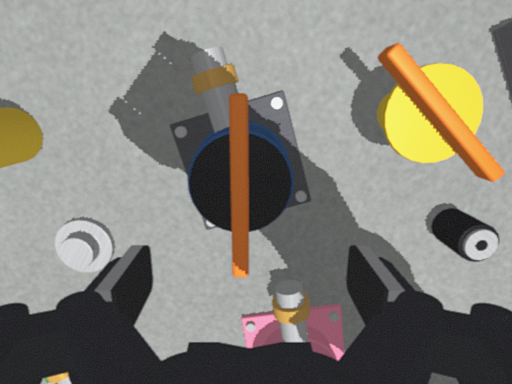

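The wrist view shows the bar's top face from (239,94) to (241,267), over the black cap disc centred near (240,178). The yellow look-alike (430,112) and the nest stay clear of the gripper.

Run:
```python
from h import *
c=cam('wrist');print(cast(c,[[239,94],[241,267],[240,275]],.127).round(4))
g=c[0].max(2).astype(int);k=(g<38)&(np.arange(384)[:,None]<240)&(np.arange(384)[:,None]>110)
for m,st,ce in blobs(k,1500): print(st)
# disc extremes left/right and bottom
for z,e in((.103,[[188,178],[292,178],[240,231]]),):print(cast(c,e,z).round(4))
s=observe();print(proj(c,[[.5405,.2254,.127]]))
```

```text
[[0.6137 0.2047 0.127 ]
 [0.4819 0.2455 0.127 ]
 [0.4751 0.2486 0.127 ]]
[ 190  135   40   95 2421]
[ 250  135   40   95 2598]
[[0.5625 0.2672 0.103 ]
 [0.5362 0.1835 0.103 ]
 [0.5036 0.2401 0.103 ]]
[[242.5709125  195.66433626]]
```

Request:
move_arm:
  plan:
    - [[0,-0.39,0,0,0,0,1],[0,0,0.7,0,0,0,1],[0,0,0.7,0,0,0,1],[0,0,0.7,0,0,0,1],[0,0,0.7,0,0,0,1],[0,0,0.7,0,0,0,1],[0,0,0.7,0,0,0,1],[0,0,0.7,0,0,0,1],[0,0,0.7,0,0,0,1],[0,0,0.5,0,0,0,1]]
  grip_force: 60

```text
clock: 5.35
position: [0.5425, 0.2265, 0.1079]
tool_rot: [3.141, 0.001, -0.305]
force: [-0.6, 0.5, -0.1]
grip_width: 0.0853
finger_force: 0.0
```

Request:
move_arm:
  plan:
    - [[0,0,0,0,0,0,0],[0,0,0,0,0,0,-0.4],[0,0,0,0,0,0,-0.5],[0,0,0,0,0,0,-0.6],[0,0,0,0,0,0,-1],[0,0,0,0,0,0,-1],[0,0,0,0,0,0,-1],[0,0,0,0,0,0,-1],[0,0,0,0,0,0,-1],[0,0,0,0,0,0,-1]]

```text
clock: 6.35
position: [0.5431, 0.2268, 0.1099]
tool_rot: [-3.141, -0.001, -0.305]
force: [-1.8, -0.7, 6.4]
grip_width: 0.0129
finger_force: 59.7
```

Run:
```python
from h import *
s=observe()
for k in('clock','position','tool_rot','qpos','force','moment','grip_width','finger_force'):print(k,np.round(s[k],3))
```

```text
clock 6.35
position [0.543 0.227 0.11 ]
tool_rot [-3.141e+00 -1.000e-03 -3.050e-01]
qpos [-0.406  0.617 -0.129  1.795  0.111  0.735 -2.47 ]
force [-1.792 -0.683  6.357]
moment [-0.061  0.227  0.059]
grip_width 0.013
finger_force 59.664
```

Request:
move_arm:
  plan:
    - [[0,0,0,0,0,-0.75,-1],[0,0,0,0,0,-0.75,-1],[0,0,0,0,0,-0.75,-1],[0,0,0,0,0,-0.75,-1],[0,0,0,0,0,-0.75,-1],[0,0,0,0,0,-0.75,-1],[0,0,0,0,0,-0.75,-1],[0,0,0,0,0,-0.75,-1],[0,0,0,0,0,-0.75,-1],[0,0,0,0,0,-0.75,-1]]

```text
clock: 7.35
position: [0.5432, 0.2268, 0.11]
tool_rot: [3.142, -0.001, 0.483]
force: [0.1, 0.5, 3.9]
grip_width: 0.0125
finger_force: 59.4
```

```bash
cat > st.py <<'E'
from h import *
s=observe()
for k in('clock','position','tool_rot','force','moment','grip_width'):print(k,np.round(s[k],3).tolist(),end='  ')
E
python3 st.py
```

```text
clock 7.35  position [0.543, 0.227, 0.11]  tool_rot [3.142, -0.001, 0.483]  force [0.058, 0.452, 3.927]  moment [0.076, 0.083, -0.144]  grip_width 0.012
```

Request:
move_arm:
  plan:
    - [[0,0,0,0,0,-0.3,-1],[0,0,0,0,0,-0.3,-1],[0,0,0,0,0,-0.3,-1],[0,0,0,0,0,-0.3,-1],[0,0,0,0,0,-0.3,-1],[0,0,0,0,0,-0.3,-1],[0,0,0,0,0,-0.3,-1],[0,0,0,0,0,-0.3,-1],[0,0,0,0,0,-0.3,-1],[0,0,0,0,0,-0.3,-1]]

```text
clock: 8.35
position: [0.5432, 0.2268, 0.11]
tool_rot: [3.141, -0.001, 0.795]
force: [0.1, -0.5, 6.6]
grip_width: 0.0127
finger_force: 59.5
```

```bash
python3 st.py
```

```text
clock 8.35  position [0.543, 0.227, 0.11]  tool_rot [3.141, -0.001, 0.795]  force [0.102, -0.464, 6.571]  moment [0.04, 0.114, -0.177]  grip_width 0.013
```

Request:
move_arm:
  plan:
    - [[0,0,0,0,0,-0.3,-1],[0,0,0,0,0,-0.3,-1],[0,0,0,0,0,-0.3,-1],[0,0,0,0,0,-0.3,-1],[0,0,0,0,0,-0.3,-1],[0,0,0,0,0,-0.3,-1],[0,0,0,0,0,-0.3,-1],[0,0,0,0,0,-0.3,-1],[0,0,0,0,0,0,-1],[0,0,0,0,0,0,-1]]

```text
clock: 9.35
position: [0.5432, 0.2268, 0.11]
tool_rot: [3.141, -0.001, 1.046]
force: [-0.4, -0.2, 6.0]
grip_width: 0.0127
finger_force: 59.6
```

```bash
python3 st.py
```

```text
clock 9.35  position [0.543, 0.227, 0.11]  tool_rot [3.141, -0.001, 1.046]  force [-0.4, -0.201, 5.956]  moment [0.012, 0.157, -0.002]  grip_width 0.013
```

Request:
move_arm:
  plan:
    - [[0,0,0,0,0,-0.3,-1],[0,0,0,0,0,-0.3,-1],[0,0,0,0,0,-0.3,-1],[0,0,0,0,0,-0.3,-1],[0,0,0,0,0,-0.3,-1],[0,0,0,0,0,-0.3,-1],[0,0,0,0,0,-0.3,-1],[0,0,0,0,0,-0.3,-1],[0,0,0,0,0,0,-1],[0,0,0,0,0,0,-1]]

```text
clock: 10.35
position: [0.5419, 0.2276, 0.1101]
tool_rot: [-3.14, -0.001, 1.295]
force: [-11.4, 3.3, 13.5]
grip_width: 0.0126
finger_force: 94.8
```

```bash
python3 st.py
```

```text
clock 10.35  position [0.542, 0.228, 0.11]  tool_rot [-3.14, -0.001, 1.295]  force [-11.366, 3.296, 13.488]  moment [0.842, 2.369, -1.954]  grip_width 0.013
```

Request:
move_arm:
  plan:
    - [[0,0,0,0,0,0.2,-1],[0,0,0,0,0,0.2,-1],[0,0,0,0,0,0.2,-1],[0,0,0,0,0,0,-1],[0,0,0,0,0,0,-1],[0,0,0,0,0,0,-1],[0,0,0,0,0,0,-1],[0,0,0,0,0,0,-1],[0,0,0,0,0,0,-1],[0,0,0,0,0,0,-1]]

```text
clock: 11.35
position: [0.5419, 0.2277, 0.11]
tool_rot: [-3.14, -0.001, 1.234]
force: [-9.9, 3.8, 10.9]
grip_width: 0.0124
finger_force: 69.9
```

```bash
python3 st.py; python3 see.py .127 pics/w2.png
```

```text
clock 11.35  position [0.542, 0.228, 0.11]  tool_rot [-3.14, -0.001, 1.234]  force [-9.862, 3.837, 10.902]  moment [0.749, 2.122, -0.811]  grip_width 0.012  11.35 [0.5419 0.2277 0.11  ] [-3.1404e+00 -8.0000e-04  1.2340e+00] [-0.132  0.664 -0.53   1.78   0.439  0.817 -1.212] [-9.9  3.8 10.9]
[ 231   90   47  258 8212] [[0.5518 0.2494 0.127 ]] [0.111 0.013] ang 66.23319243352417
```

Request:
move_arm:
  plan:
    - [[0,0,0,0,0,0.2,-1],[0,0,0,0,0,0.2,-1],[0,0,0,0,0,0.2,-1],[0,0,0,0,0,0.2,-1],[0,0,0,0,0,0.2,-1],[0,0,0,0,0,0,-1],[0,0,0,0,0,0,-1],[0,0,0,0,0,0,-1],[0,0,0,0,0,0,-1],[0,0,0,0,0,0,-1]]

```text
clock: 12.4
position: [0.5429, 0.2271, 0.1099]
tool_rot: [3.141, -0.001, 1.13]
force: [-2.3, 1.2, 5.3]
grip_width: 0.0124
finger_force: 59.6
```

```bash
python3 st.py; python3 see.py .127 pics/w3.png
```

```text
clock 12.4  position [0.543, 0.227, 0.11]  tool_rot [3.141, -0.001, 1.13]  force [-2.313, 1.199, 5.286]  moment [0.429, 0.539, 0.006]  grip_width 0.012  12.4 [0.5429 0.2271 0.1099] [ 3.1413e+00 -9.0000e-04  1.1296e+00] [-0.149  0.659 -0.503  1.781  0.42   0.809 -1.299] [-2.3  1.2  5.3]
[ 233   89   36  259 8307] [[0.5548 0.2482 0.127 ]] [0.013 0.112] ang -114.46081952352158
```

View pics/w3.png

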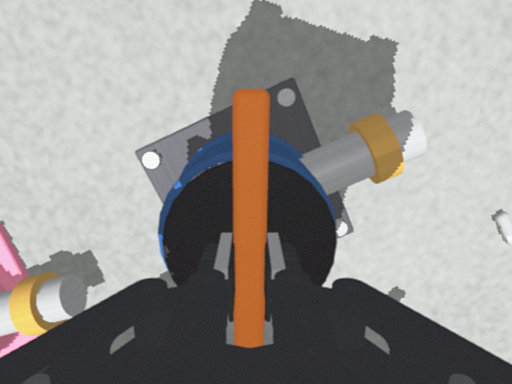

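The bar lies straight between the pads, aligned with the tool at (250,220), and eased just off its stop.

Request:
move_arm:
  plan:
    - [[0,0,-0.1,0,0,0,-1],[0,0,-0.1,0,0,0,-1],[0,0,-0.1,0,0,0,-1],[0,0,-0.1,0,0,0,-1],[0,0,-0.1,0,0,0,-1],[0,0,-0.1,0,0,0,-1],[0,0,0,0,0,0,-1],[0,0,0,0,0,0,-1],[0,0,0,0,0,0,-1],[0,0,0,0,0,0,-1]]
  grip_force: 80

```text
clock: 13.45
position: [0.5428, 0.2268, 0.1214]
tool_rot: [3.142, -0.0, 1.13]
force: [-1.7, 3.9, -2.5]
grip_width: 0.0122
finger_force: 78.5
```

```bash
python3 st.py
```

```text
clock 13.45  position [0.543, 0.227, 0.121]  tool_rot [3.142, -0.0, 1.13]  force [-1.684, 3.862, -2.51]  moment [1.117, 0.491, -0.017]  grip_width 0.012
```

Request:
move_arm:
  plan:
    - [[0,0,-0.3,0,0,0,-1],[0,0,-0.3,0,0,0,-1],[0,0,-0.3,0,0,0,-1],[0,0,-0.4,0,0,0,-1],[0,0,-0.5,0,0,0,-1],[0,0,-0.6,0,0,0,-1],[0,0,-0.7,0,0,0,-1],[0,0,-0.7,0,0,0,-1],[0,0,-0.7,0,0,0,-1],[0,0,-0.5,0,0,0,-1]]

```text
clock: 14.45
position: [0.5431, 0.2265, 0.223]
tool_rot: [3.141, -0.001, 1.129]
force: [0.2, 0.2, -5.9]
grip_width: 0.0123
finger_force: 78.5
```

```bash
python3 st.py
python3 - <<'E'
from h import *
cv2.imwrite('pics/s2.png',cv2.resize(cam('scene')[0][100:300,150:400,::-1],None,fx=3,fy=3))
E
```

```text
clock 14.45  position [0.543, 0.227, 0.223]  tool_rot [3.141, -0.001, 1.129]  force [0.223, 0.166, -5.879]  moment [0.026, -0.004, -0.023]  grip_width 0.012
```

View pics/s2.png

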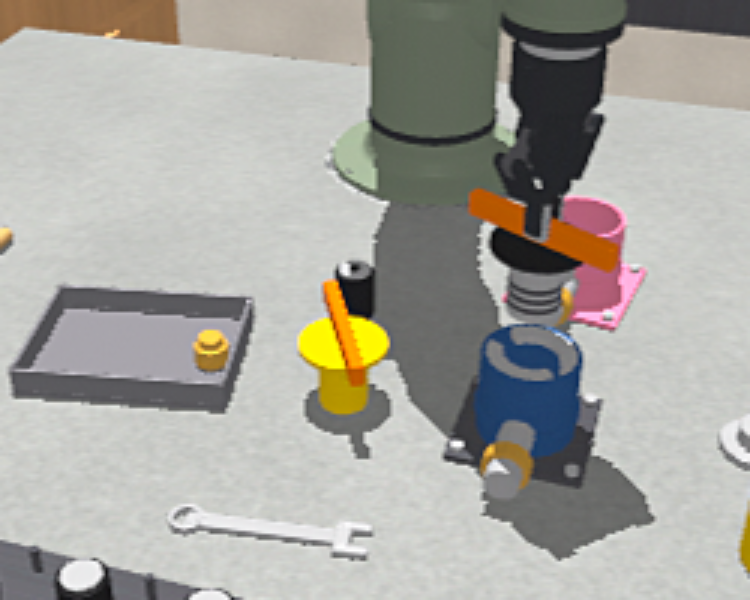

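The strainer hangs upright above the blue housing, and the mouth shows the bayonet collar. The look-alike is in the path, but the foot clears it by about 48 mm.

Request:
move_arm:
  plan:
    - [[-0.3,0.138,0,0,0,0,-1],[-0.5,0.23,0,0,0,0,-1],[-0.7,0.322,0,0,0,0,-1],[-0.8,0.368,0,0,0,0,-1],[-0.8,0.368,0,0,0,0,-1],[-0.8,0.368,0,0,0,0,-1],[-0.8,0.368,0,0,0,0,-1],[-0.8,0.368,0,0,0,0,-1],[-0.8,0.368,0,0,0,0,-1],[-0.8,0.368,0,0,0,0,-1]]

```text
clock: 15.5
position: [0.5407, 0.068, 0.2208]
tool_rot: [-3.141, 0.001, 1.128]
force: [-0.1, 0.7, -4.9]
grip_width: 0.0119
finger_force: 78.4
```

Request:
move_arm:
  plan:
    - [[-0.8,0.368,0,0,0,0,-1],[-0.8,0.368,0,0,0,0,-1],[-0.8,0.368,0,0,0,0,-1],[-0.8,0.368,0,0,0,0,-1],[-0.8,0.368,0,0,0,0,-1],[-0.8,0.368,0,0,0,0,-1],[-0.8,0.368,0,0,0,0,-1],[-0.8,0.368,0,0,0,0,-1],[-0.8,0.368,0,0,0,0,-1],[-0.8,0.368,0,0,0,0,-1]]

```text
clock: 16.5
position: [0.5384, -0.1079, 0.2208]
tool_rot: [-3.141, 0.001, 1.128]
force: [-0.0, 0.8, -5.3]
grip_width: 0.012
finger_force: 78.4
```

Request:
move_arm:
  plan:
    - [[-0.8,0.368,0,0,0,0,-1],[-0.8,0.368,0,0,0,0,-1],[-0.8,0.368,0,0,0,0,-1],[-0.8,0.368,0,0,0,0,-1],[-0.8,0.368,0,0,0,0,-1],[-0.6,0.28,0,0,0,0,-1],[-0.4,0.18,0,0,0,0,-1],[-0.2,0.09,0,0,0,0,-1],[0,0,0,0,0,0,-1],[0,0,0,0,0,0,-1]]

```text
clock: 17.5
position: [0.5382, -0.2196, 0.2213]
tool_rot: [-3.141, -0.0, 1.13]
force: [-0.8, 0.6, -4.9]
grip_width: 0.0117
finger_force: 78.4
```

```bash
python3 st.py
python3 - <<'E'
from h import *
cv2.imwrite('pics/w4.png',cam('wrist')[0][:,:,::-1])
E
```

```text
clock 17.5  position [0.538, -0.22, 0.221]  tool_rot [-3.141, -0.0, 1.13]  force [-0.767, 0.65, -4.923]  moment [0.025, -0.021, -0.003]  grip_width 0.012
```

View pics/w4.png

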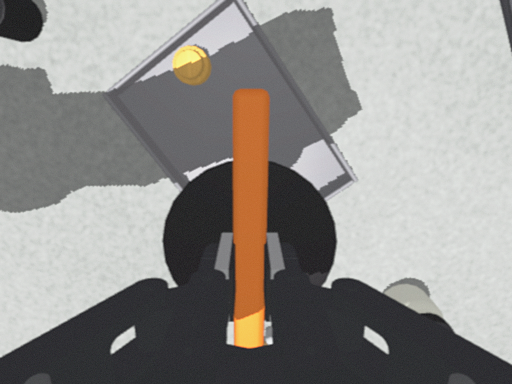

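The wrist view shows the tray's corners at (108,94) and (355,180) and the bush at (192,65), ahead of the carried cap.

Run:
```python
from h import *
c=cam('wrist');print(cast(c,[[108,94],[236,-3],[355,180],[192,62]],.032).round(3))
```

```text
[[ 0.448 -0.094  0.032]
 [ 0.596 -0.072  0.032]
 [ 0.634 -0.276  0.032]
 [ 0.535 -0.103  0.032]]
```

Request:
move_arm:
  plan:
    - [[0,0,0.3,0,0,0,-1],[0,0,0.5,0,0,0,-1],[0,0,0.6,0,0,0,-1],[0,0,0.6,0,0,0,-1],[0,0,0.6,0,0,0,-1],[0,0,0.4,0,0,0,-1],[0,0,0.2,0,0,0,-1],[0,0,0.1,0,0,0,-1],[0,0,0,0,0,0,-1],[0,0,0,0,0,0,-1]]

```text
clock: 18.6
position: [0.5384, -0.2203, 0.1557]
tool_rot: [3.141, -0.0, 1.129]
force: [0.4, 0.2, -4.5]
grip_width: 0.0121
finger_force: 78.3
```

Request:
move_arm:
  plan:
    - [[0,0,0.3,0,0,0,-1],[0,0,0.5,0,0,0,-1],[0,0,0.6,0,0,0,-1],[0,0,0.6,0,0,0,-1],[0,0,0.5,0,0,0,-1],[0,0,0.3,0,0,0,-1],[0,0,0.2,0,0,0,-1],[0,0,0.1,0,0,0,-1],[0,0,0,0,0,0,-1],[0,0,0,0,0,0,-1]]

```text
clock: 19.6
position: [0.5383, -0.2203, 0.0936]
tool_rot: [3.141, -0.0, 1.129]
force: [0.5, -0.7, -5.5]
grip_width: 0.0121
finger_force: 78.3
```

Request:
move_arm:
  plan:
    - [[0,0,0.05,0,0,0,-1],[0,0,0.05,0,0,0,-1],[0,0,0.05,0,0,0,-1],[0,0,0.05,0,0,0,-1],[0,0,0.05,0,0,0,-1],[0,0,0.05,0,0,0,-1],[0,0,0,0,0,0,-1],[0,0,0,0,0,0,-1],[0,0,0,0,0,0,-1],[0,0,0,0,0,0,-1]]

```text
clock: 20.6
position: [0.5382, -0.2203, 0.0873]
tool_rot: [3.142, -0.0, 1.129]
force: [0.1, 0.2, -5.0]
grip_width: 0.0122
finger_force: 78.3
```

Request:
move_arm:
  plan:
    - [[0,0,0.04,0,0,0,-1],[0,0,0.04,0,0,0,-1],[0,0,0.04,0,0,0,-1],[0,0,0.04,0,0,0,-1],[0,0,0,0,0,0,-1],[0,0,0,0,0,0,-1],[0,0,0,0,0,0,-1],[0,0,0,0,0,0,-1],[0,0,0,0,0,0,-1],[0,0,0,0,0,0,-1]]

```text
clock: 21.6
position: [0.5382, -0.2202, 0.0841]
tool_rot: [-3.142, -0.0, 1.129]
force: [0.3, -0.6, -4.6]
grip_width: 0.0121
finger_force: 78.5
```

Request:
move_arm:
  plan:
    - [[0,0,0.03,0,0,0,-1],[0,0,0.03,0,0,0,-1],[0,0,0.03,0,0,0,-1],[0,0,0,0,0,0,-1],[0,0,0,0,0,0,-1],[0,0,0,0,0,0,-1],[0,0,0,0,0,0,-1],[0,0,0,0,0,0,-1],[0,0,0,0,0,0,-1],[0,0,0,0,0,0,-1]]

```text
clock: 22.6
position: [0.5386, -0.2204, 0.084]
tool_rot: [3.14, 0.0, 1.129]
force: [-8.5, 2.0, 26.4]
grip_width: 0.012
finger_force: 82.9
```

Contact is made at the expected height, so I'll ease off and then open.

Request:
move_arm:
  plan:
    - [[0,0,-0.03,0,0,0,-1],[0,0,-0.02,0,0,0,-1],[0,0,0,0,0,0,-1],[0,0,0,0,0,0,-1],[0,0,0,0,0,0,-1],[0,0,0,0,0,0,-1],[0,0,0,0,0,0,-1],[0,0,0,0,0,0,-1],[0,0,0,0,0,0,-1],[0,0,0,0,0,0,-1]]
  grip_force: 30

```text
clock: 23.6
position: [0.5384, -0.2204, 0.084]
tool_rot: [3.141, 0.0, 1.129]
force: [-4.1, 0.4, 9.5]
grip_width: 0.012
finger_force: 80.5
```

Request:
move_arm:
  plan:
    - [[0,0,0,0,0,0,-0.65],[0,0,0,0,0,0,-0.6],[0,0,0,0,0,0,-0.55],[0,0,0,0,0,0,-0.5],[0,0,0,0,0,0,-0.4],[0,0,0,0,0,0,-0.2],[0,0,0,0,0,0,0],[0,0,0,0,0,0,0.2],[0,0,0,0,0,0,0.2],[0,0,0,0,0,0,0.2]]

```text
clock: 24.6
position: [0.5382, -0.2202, 0.0833]
tool_rot: [3.142, -0.0, 1.129]
force: [0.4, 0.1, 0.4]
grip_width: 0.0515
finger_force: 0.0
```

Request:
move_arm:
  plan:
    - [[0,0,-0.1,0,0,0,0.2],[0,0,-0.2,0,0,0,0.2],[0,0,-0.4,0,0,0,0.2],[0,0,-0.6,0,0,0,0.2],[0,0,-0.8,0,0,0,0.2],[0,0,-0.8,0,0,0,0.2],[0,0,-0.8,0,0,0,0.2],[0,0,-0.8,0,0,0,0.2],[0,0,-0.8,0,0,0,0.2],[0,0,-0.4,0,0,0,0.2]]

```text
clock: 25.6
position: [0.5387, -0.2204, 0.1995]
tool_rot: [3.139, -0.0, 1.129]
force: [0.0, 0.2, -0.1]
grip_width: 0.0513
finger_force: 0.0
```

```bash
python3 st.py
python3 - <<'E'
from h import *
a=cv2.resize(cam('scene')[0][120:270,80:350,::-1],(540,300))
b=cv2.resize(cam('wrist')[0][:,:,::-1],(400,300));cv2.imwrite('pics/end.png',np.vstack([a,np.pad(b,((0,0),(0,140),(0,0)))]))
E
```

```text
clock 25.6  position [0.539, -0.22, 0.2]  tool_rot [3.139, -0.0, 1.129]  force [0.043, 0.164, -0.117]  moment [-0.046, 0.03, -0.016]  grip_width 0.051
```

View pics/end.png

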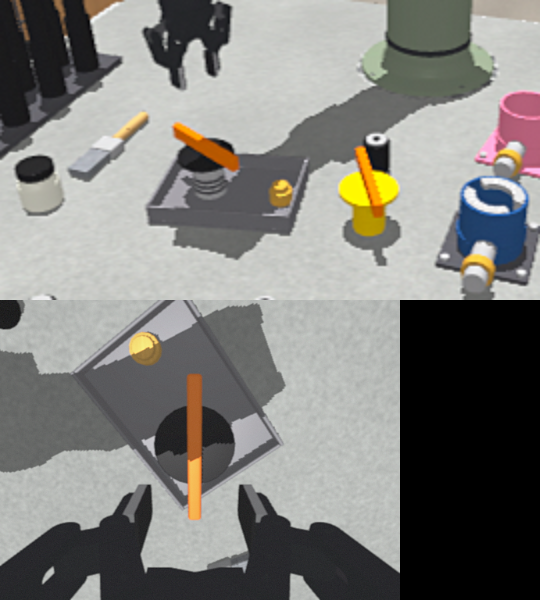

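The strainer stands upright in the free half of the tray (scene crop 210,170). The bush and the other objects are where they were, and the gripper is clear.

```bash
python3 -c "
from workcell import *
print(job_done())"
```

```text
the job is handed in; nothing more can be done
None
```

The strainer is out of the blue filter and standing upright on the floor of the tray's free half, with the gripper clear; the job was handed in at about 26 s, with no verdict shown.

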